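Walk the granite plate home on the flattening board

ROBOT

A 6-joint arm with a two-finger parallel gripper is mounted at the origin on the work surface. World frame = base frame: x ahead of the robot, y to its left, z up, the work surface at z = 0. Lengths are in m, angles in rad, forces in N, time in s.
With the tool pointing down it reaches from about 0.325 to 0.775 m from the base axis. Payload 5.5 kg.
Tool frame: the origin (TCP) lies between the finger pads; the fingertips stand 8 mm ahead of it and the grasp point (between the pads) lies 11 mm behind it (tcp_to_tips is the distance from the TCP to the fingertips, in m); z points along the fingers, y is the line along which they close (so a half turn about z gives the same grasp; the last joint's range is limited). The gripper opens to 88 mm and grips with 3 to 60 N. Pads are 20 mm wide; open, the fingers measure 115 mm over their backs; the gripper's body (75 mm by 178 mm) begins 61 mm behind the grasp point.
Start: joints at [-1.185, 0.091, 1.231, -0, 1.82, -0.057], TCP at [0.257, -0.542, 0.21] pointing down, gripper open.
Joint ranges: [-2.87, 2.87], [-0.86, 2.18], [0.17, 2.46], [-1.51, 4.65], [0.06, 2.69], [-2.65, 2.65]. Speed limits (rad/s): [2.57, 2.57, 3.01, 3.14, 3.14, 3.14].

INTERFACE

Orientations are given as a unit quaternion [w, x, y, z].
In Python, from bench import * gives the robot as it stands. Calls block until the motion is done:
- move_to(position, orientation): joint-space move of the TCP to a pose.
- move_l(position, speed=0.15, orientation=None): straight line of the TCP; orientation=None keeps the orientation; speed is the mean speed in m/s.
- movej(angles): joint-space move.
- gripper_open() and close(): open the fingers fully, or close them until they stop; the grip force is fixed at half the most.
- hold(seconds).
- inverse_kinematics(position, orientation): joint angles nearest the present ones, or None.
- state(): the state.
- get_image(name): name is "scene" or "top" or "wrist"; returns a dict with "frame" (420x560x3 uint8, blue, green, red), "depth" (420x560 float32, m along the optical axis (not along the pixel's ray), 0 where there is no reading), "camera_matrix" (3x3 intrinsics, pixels), "view" (4x4, takes a point from world to camera coordinates). Camera axes: x right, y up, looking along -z (the intrinsics and any distortion apply to the point x, -y, -z); pixel columns grow to the right and rows downward; lengths in m; the calibration is good to about 2 mm. A picture is of the moment at which its call begins.
A pose or a line that the arm cannot do raises IKError and nothing moves.
- job_done(): hands the job in; it is judged then, once.
The state is a dict: "time": time; "joint_pos": joint angles; "dq": joint speeds; "joint_torque": joint torques, N m; "ee_pos": TCP position; "ee_rot": TCP orientation; "ft_force": force on the tool from outside, world axes, zero at the start; "moment": the same for the moment, N m; "finger_gap": finger opening in m; "finger_force": force on a finger pad.
Only numpy, scipy, OpenCV 4.12 (cv2) and the standard library are available. Lean on these libraries where they do the work, as an engineer would, in place of code of your own. Each camera call takes 0.05 s, during which the arm holds its last target. There are 200 camera calls.

TASK

Set the granite surface plate up for flattening: it is too heavy to shove straight, so walk it forward over the cork with short, gentle pushes on its two rear corners by turns until its front edge sits squarely and fully home against the stop batten. Then swing both wooden turn buttons right across behind its rear edge so that it cannot creep back. Push softly, for the polished stone chips if it is pushed hard or rammed against the batten, and leave the other tools on the bench where they lie.

Things in the scene. Friction and masses are not known exactly. Their poses are not given: they have to be found in the camera images.
- board: Flattening board fixed to the bench: plywood faced with tan cork, 360 mm (x) by 480 mm (y), 18 mm thick; origin at the centre of its underside (bench level), +x towards the stop batten, away from the robot, z up. The batten's near face lies at x = +150 mm.
- batten: Middle of the lower edge of the stop batten's near face, on the cork; x points away from the robot, square to that face, y left along the face, z up. The batten is a hardwood strip 420 mm long (y), 26 mm thick, 24 mm high, screwed to the board; it does not give.
- plate: Granite plate 150 (x) by 290 (y) mm, 35 mm thick with upright sides, on three 4 mm rubber feet (two 50 mm ahead of the centre, 110 mm left and right; one 50 mm behind), so its top is 39 mm above the cork. Origin under its centre at cork level; x forward to the batten, y left. 3.9 to 4.3 kg; chips if over 25 N acts on it from the gripper or 20 N from the batten. It stops at once when the push stops.
- plate_front_left (a point): Front left lower corner of the granite, 75 mm ahead and 145 mm left of the plate's origin, at cork level. A straight push takes 22 to 27 N, and over 25 N to square the plate on the batten: too much; near a rear corner (130 mm off the middle) 11 to 17 N. The plate then turns about its far front foot, so the pushed corner swings outward (4 to 5 mm per 10 mm); follow it, or rubbing adds force.
- plate_front_right (a point): Front right lower corner likewise, 145 mm to the right. As one front corner goes forward, the other draws back a fifth as much or so.
- left_button (a joint): Angle (rad) of the left turn button, a dark wood bar 22 mm wide, its top 17 mm above the cork, on an upright screw at one end. 0: points straight back (board's -x); grows as its free end swings in to the middle; 1.57: right across behind the plate's place, 1 mm clear of the plate when home; limits -0.7 and 1.65. Stays where it is left; turns with 0.12 N m.
- right_button (a joint): The same for the right turn button, mirrored: grows as its free end swings in to the middle.
- left_button_pivot (a point): Screw axis of the left turn button, at its top, 162 mm before the batten's near face and 188 mm left of the middle of the board.
- right_button_pivot (a point): Screw axis of the right turn button, likewise 188 mm to the right.
- left_button_end (a point): Middle of the free end of the left turn button, at its top, 84 mm from its screw axis.
- right_button_end (a point): Middle of the free end of the right turn button, likewise.
- block_plane: Small steel block plane, 150 by 45 mm, 55 mm high, standing on the bench left of the board; origin under its centre. To be left alone.
- fretsaw: Fretsaw with steel U-frame lying on the bench left of the board, 270 by 135 mm, 24 mm high; origin at blade line. To be left alone.
- glue: White glue bottle, 54 mm across, 125 mm high, upright on the bench right of the board; origin under its centre. To be left alone.
- cork_block: Cork sanding block, 110 by 60 by 35 mm, on the bench right of the board; origin under its centre. To be left alone.

How it is judged:
On the way:
1. the plate is home: both front corners within 2.5 mm of the batten, before the buttons are closed (x of each of plate_front_left, plate_front_right in the frame of batten above -0.0025 m), for 0.1 s.
At the end, for the whole second after the job is handed in: Both front corners of the plate are within 2.5 mm of the batten's near face, the plate lies on the cork at rest, in the middle of the board to within 25 mm, and both turn buttons are swung in to at least 1.42 rad (all of step 1 and y of plate_front_left in the frame of batten between 0.12 and 0.17 m and z of plate in the frame of board below 0.021 m and linear speed of plate below 0.01 m/s and value of joint each of left_button, right_button above 1.42 rad); the robot touches nothing.
It fails at once if the plate is pushed with more than 25 N (contact force between plate and the fingers above 25 N or contact force between plate and the arm above 25 N).
It fails at once if the plate presses on the batten with more than 20 N (contact force between plate and batten above 20 N).
It fails at once if a tool on the bench is moved more than 15 mm (distance of any of block_plane, fretsaw, glue, cork_block from where it was at the start of the episode above 0.015 m).
It also fails if it takes over 72 s, if anything falls off the work surface, if the arm or the gripper's body presses on something with over 40 N, if the wrist force passes 120 N, or if a joint passes its speed limit or range.

## Working session

There is one attempt and no reset: what is moved stays moved. The work goes in short steps, each a Python script; the robot and the scene stay as the last script left them, time stands still between calls to the robot, and variables do not carry over. Pictures are saved under pics/ and viewed, at most 10 in all, crops included, and the job is handed in when it is done.

```bash
ls; mkdir -p pics; python3 - <<'E'
from bench import *
import cv2,numpy as np
for n in ("top","scene"):
    d=get_image(n); cv2.imwrite(f"pics/{n}0.png",d["frame"]); np.savez(f"{n}0.npz",**d)
    print(n,d["camera_matrix"],d["view"],[k for k in d])
print(state())
E
```

```text
pics
top [[441.59987291   0.         281.93859468]
 [  0.         441.59987291 205.51906884]
 [  0.           0.           1.        ]] [[ 0.00621278 -0.99985872 -0.01561856  0.02917167]
 [ 0.98401134  0.00333265  0.17807465 -0.57776666]
 [-0.17799744 -0.01647518  0.98389302 -1.17736246]
 [ 0.          0.          0.          1.        ]] ['frame', 'depth', 'camera_matrix', 'view']
scene [[499.42536232   0.         288.14853177]
 [  0.         499.42536232 217.29429063]
 [  0.           0.           1.        ]] [[ 0.35966452  0.93299825 -0.01247784 -0.22569463]
 [-0.72623917  0.28830647  0.62406414  0.36223079]
 [ 0.58584819 -0.21539183  0.78127348 -1.65763739]
 [ 0.          0.          0.          1.        ]] ['frame', 'depth', 'camera_matrix', 'view']
{'time': 0.1, 'joint_pos': array([-1.18468315e+00,  9.17682423e-02,  1.23175896e+00, -9.94233815e-06,
        1.81975988e+00, -5.67096603e-02]), 'dq': array([-0.00150728, -0.00119135, -0.00310169,  0.00268074, -0.00110268,
       -0.00081141]), 'joint_torque': array([ 4.68836864e-03, -4.47856092e+01, -4.07570565e+01,  7.02607865e-02,
        2.84431118e-02, -1.09251464e-04]), 'ee_pos': array([ 0.25698129, -0.54187697,  0.2085328 ]), 'ee_rot': array([-8.34956691e-04,  9.75588382e-01,  2.19605534e-01, -1.43660995e-04]), 'ft_force': array([ 0.29618637, -0.23561993, -1.13325329]), 'moment': array([ 0.00046771,  0.00234555, -0.01384633]), 'finger_force': 0.0, 'finger_gap': 0.0881317411436829}
```

View pics/top0.png

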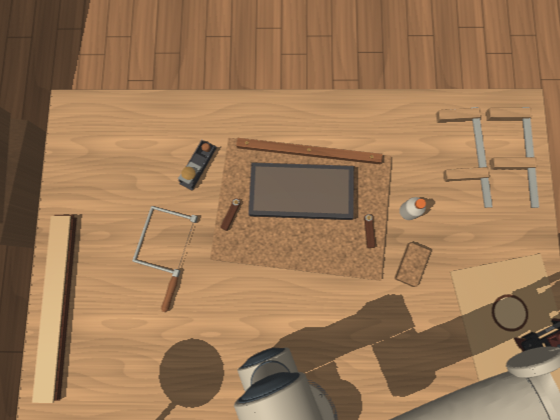

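View pics/scene0.png

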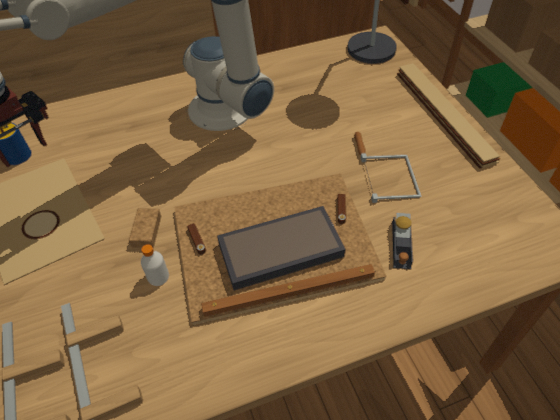

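The top view shows the board spanning about (212–392, 138–280). The batten runs (237,144)–(383,158) and the plate (249,163)–(355,218), a little skewed. The button pivots are at (237,203) and (369,217). The plane, fretsaw, glue and cork block all sit clear of the board. Next I'll measure from depth.

```bash
cat > h.py <<'E'
import numpy as np, cv2
def cloud(d):
    K=d["camera_matrix"];V=d["view"];z=d["depth"].astype(float)
    v,u=np.indices(z.shape)
    p=np.stack([(u-K[0,2])/K[0,0]*z,-(v-K[1,2])/K[1,1]*z,-z],-1)
    w=(p-V[:3,3])@V[:3,:3]
    w[z<=0]=np.nan
    return w
def proj(d,p):
    c=d["view"][:3,:3]@np.asarray(p)+d["view"][:3,3];K=d["camera_matrix"]
    return K[0,0]*c[0]/-c[2]+K[0,2],K[1,1]*-c[1]/-c[2]+K[1,2]
def comps(w,lo,hi,roi,minpx=25):
    m=(w[...,2]>lo)&(w[...,2]<hi)
    mm=np.zeros(m.shape,np.uint8);u0,v0,u1,v1=roi;mm[v0:v1,u0:u1]=m[v0:v1,u0:u1]
    n,l,s,c=cv2.connectedComponentsWithStats(mm)
    for i in range(1,n):
        if s[i,4]<minpx: continue
        q=w[l==i]; r=cv2.minAreaRect((q[:,:2]*1000).astype(np.float32))
        print(s[i,4],"px",np.round(c[i]),"z",np.round(np.median(q[:,2])*1000,1),"rect mm",np.round(r[0],1),np.round(r[1],1),round(r[2],2))
        print("   ",np.round(cv2.boxPoints(r),1).tolist())
E
python3 - <<'E'
from h import *
d=dict(np.load("top0.npz"));w=cloud(d);roi=(205,130,400,290)
for a,b in((.050,.065),(.038,.048),(.030,.039),(.012,.024)):
    print(a,b);comps(w,a,b,roi)
E
```

```text
0.05 0.065
5451 px [301. 190.] z 58.0 rect mm [622.1 -19.4] [289.1 151.4] 88.11
    [[541.7000122070312, -161.39999389648438], [693.0, -166.39999389648438], [702.5, 122.5], [551.2999877929688, 127.5]]
0.038 0.048
1246 px [309. 150.] z 42.5 rect mm [742.8 -42.1] [418.6  28.1] 83.36
    [[704.5999755859375, -248.39999389648438], [732.5, -251.60000610351562], [780.9000244140625, 164.10000610351562], [753.0, 167.39999389648438]]
0.03 0.039
226 px [229. 214.] z 34.7 rect mm [557.6 179.1] [22.9 95.2] 66.44
    [[509.3999938964844, 187.60000610351562], [596.7000122070312, 149.60000610351562], [605.7999877929688, 170.60000610351562], [518.5999755859375, 208.60000610351562]]
231 px [369. 231.] z 35.3 rect mm [ 510.9 -210.6] [93.5 22.1] 4.32
    [[463.5, -203.10000610351562], [465.20001220703125, -225.1999969482422], [558.4000244140625, -218.1999969482422], [556.7000122070312, -196.10000610351562]]
26 px [398. 275.] z 35.0 rect mm [ 390.2 -285.4] [ 8.6 24.5] 85.64
    [[377.6000061035156, -288.79998779296875], [402.1000061035156, -290.6000061035156], [402.79998779296875, -282.1000061035156], [378.29998779296875, -280.20001220703125]]
0.012 0.024
13045 px [302. 221.] z 18.7 rect mm [581.4 -23.1] [481.5 360.7] 83.49
    [[374.8999938964844, -241.8000030517578], [733.2999877929688, -282.79998779296875], [788.0, 195.6999969482422], [429.5, 236.60000610351562]]
29 px [210. 154.] z 18.6 rect mm [735.9 243.5] [ 3.6 51.6] 63.35
    [[712.0, 253.5], [758.0999755859375, 230.3000030517578], [759.7000122070312, 233.5], [713.5999755859375, 256.70001220703125]]
```

Checks pass: the board is 481×361, the plate 289×151 at z 58, and the batten is 418 long at z 42.5. The board yaw is about -0.115. The plate's left corner is about 46 mm short and its right about 22 mm. Both buttons are swung outward, clear of the plate. I'll close the gripper, go above the rear of the plate and look with the wrist camera.

```bash
cat >> h.py <<'E'
YB=-0.115; B0=np.array([.7296,-.0404])   # board yaw, batten origin (world xy)
XB=np.array([np.cos(YB),np.sin(YB)]);YBV=np.array([-XB[1],XB[0]])
def b2w(x,y): return B0+x*XB+y*YBV       # batten frame (m) -> world
def w2b(p): p=np.asarray(p)[...,:2]-B0; return np.stack([p@XB,p@YBV],-1)
def q(yaw): return [0,np.cos(yaw/2),np.sin(yaw/2),0]
E
python3 - <<'E'
from bench import *
from h import *
close()
p=b2w(-.235,.135); print(p)
move_to([*p,.20],q(YB)); s=state(); print(s["time"],s["ee_pos"],s["ft_force"],s["finger_gap"])
d=get_image("wrist"); cv2.imwrite("pics/w1.png",d["frame"]); np.savez("w1.npz",**d)
c=-d["view"][:3,:3].T@d["view"][:3,3]; print("cam",c)
d2=get_image("top"); np.savez("t1.npz",**d2); w=cloud(d2); comps(w,.050,.065,(205,130,400,290)); print(d["camera_matrix"][0,0])
d0=dict(np.load("top0.npz"));w0=cloud(d0);comps(w0,.06,.14,(395,180,445,225))
E
```

```text
[0.51164303 0.12067377]
3.9583 [0.51184284 0.12007618 0.19999302] [ 0.29219863 -1.12524189  0.82594355] 0.00023357919898988165
cam [0.5814767  0.11189741 0.37447242]
4383 px [311. 189.] z 58.0 rect mm [621.8 -31.9] [264.  151.2] 88.01
    [[541.7000122070312, -161.1999969482422], [692.7999877929688, -166.39999389648438], [702.0, 97.4000015258789], [550.9000244140625, 102.69999694824219]]
363.9917517039113
342 px [414. 207.] z 90.5 rect mm [ 570.2 -325.2] [52.  47.1] 28.03
    [[536.2000122070312, -316.6000061035156], [558.2999877929688, -358.20001220703125], [604.2000122070312, -333.70001220703125], [582.0999755859375, -292.20001220703125]]
```

View pics/w1.png

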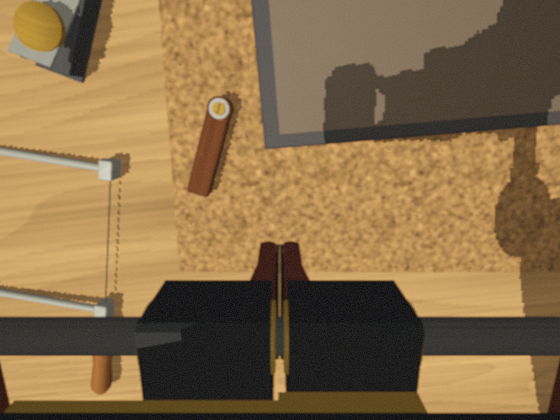

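The wrist view shows the plate's rear-left corner at about (268,147), the left pivot at (220,107) and the closed fingertips at about (280,250). The cork behind the plate is clear. Next is a first gentle push at the left, following the arc about the right front foot.

```bash
cat >> h.py <<'E'
def R2(a): return np.array([[np.cos(a),-np.sin(a)],[np.sin(a),np.cos(a)]])
ZP=.036
def push(c,yaw,side,dist,fmax=20,step=.002,v=.012,xoff=.015,home=False):
    """plate centre c, yaw (world); side +1 left,-1 right; dist: forward travel of the pushed point.
    Returns predicted plate pose. Stops on force."""
    from bench import move_l,move_to,state,hold
    c=np.array(c); fx=R2(yaw)@[1,0]
    tcp=c+R2(yaw)@[-.085,side*.130]
    t0=state()["time"]; a=tcp-fx*xoff
    move_to([*a,.09],q(yaw)); move_l([*a,ZP],.12); 
    f0=np.mean([state()["ft_force"] for _ in range(3)],0)
    F=lambda: -(state()["ft_force"]-f0)[:2]@fx
    log=[];touch=None
    for k in range(int(round((xoff+.008)/.001))):   # find contact
        a=a+fx*.001; move_l([*a,ZP],v); f=F(); log.append(round(f,1))
        if f>3: touch=1; break
    print("touch after",k+1,"mm; TCP err mm",np.round(1000*w_err(a,tcp,fx),1),log)
    if not touch: return None
    piv=c+R2(yaw)@[.050,-side*.110]; r=a-piv; n=int(np.ceil(dist/step)); th=0; log=[]
    for i in range(n):
        dth=-side*dist/n/.240; th+=dth
        a=piv+R2(th)@r; move_l([*a,ZP],v,q(yaw+th)); f=F(); log.append(round(f,1))
        if f>fmax: print("FORCE STOP"); break
    l=(state()["ft_force"]-f0)
    fx=R2(yaw+th)@[1,0]; b=a-fx*.012; move_l([*b,ZP],.08); move_l([*b,.13],.2)
    c2=piv+R2(th)@(c-piv); print("F",log,"last",np.round(l,1),"t",round(t0,1),round(state()["time"],1))
    show(c2,yaw+th); return c2,yaw+th
def w_err(a,t,fx): return (np.asarray(a)-t)@fx
def corners(c,yaw): return w2b(np.array([c+R2(yaw)@[.075,s*.145] for s in(1,-1)]))
def show(c,yaw): print("corners L,R in batten mm",np.round(1000*corners(c,yaw),1).tolist(),"c",np.round(c,4),"yaw",round(yaw,4))
E
python3 - <<'E'
from h import *
d=dict(np.load("w1.npz"));w=cloud(d)
print("px of left pivot",proj(d,[*b2w(-.162,.188),.035]),w[107,220],w[147-4,272])
print("comps");comps(w,.050,.065,(0,0,560,240))
show(np.array([.6221,-.0194]),-.033)
from bench import *
print(push([.6221,-.0194],-.033,1,.012))
E
```

```text
px of left pivot (np.float64(219.6013965034064), np.float64(107.88063881629795)) [0.59091518 0.16425    0.03643163] [0.55564599 0.1212506  0.05674367]
comps
41288 px [404.  68.] z 56.7 rect mm [ 6.054e+02 -3.000e-01] [253.8 117.1] 88.08
    [[542.5999755859375, -125.19999694824219], [659.7000122070312, -129.10000610351562], [668.2000122070312, 124.5], [551.0999755859375, 128.39999389648438]]
973 px [34. 25.] z 51.7 rect mm [671.5 301.9] [27.6 29.5] 6.82
    [[656.0999755859375, 314.8999938964844], [659.5999755859375, 285.6000061035156], [687.0, 288.79998779296875], [683.5, 318.20001220703125]]
corners L,R in batten mm [[-46.3, 159.2], [-22.6, -129.8]] c [ 0.6221 -0.0194] yaw -0.033
touch after 14 mm; TCP err mm -1.0 [np.float64(-0.2), np.float64(0.2), np.float64(-0.3), np.float64(0.3), np.float64(0.8), np.float64(0.5), np.float64(-1.1), np.float64(-0.2), np.float64(-0.7), np.float64(0.3), np.float64(-0.3), np.float64(-0.4), np.float64(0.1), np.float64(4.5)]
F [np.float64(13.8), np.float64(15.4), np.float64(15.7), np.float64(14.7), np.float64(14.5), np.float64(15.3)] last [-15.4  -3.1  10.1] t 4.1 11.6
corners L,R in batten mm [[-33.5, 158.7], [-24.3, -131.2]] c [ 0.6277 -0.0172] yaw -0.083
(array([ 0.62773508, -0.01722325]), -0.08299999999999999)
```

Contact came within 1 mm of the prediction and the push force was about 15 N. I'll carry on with left then right, checking with the top camera.

```bash
sed -i 's/xoff=.015/xoff=.007/' h.py; python3 - <<'E'
from h import *
from bench import *
p=push([.6277,-.0172],-.083,1,.018)
if p:
    d=get_image("top");np.savez("t2.npz",**d);comps(cloud(d),.050,.065,(205,120,400,290))
    p=push(*p,-1,.014)
    d=get_image("top");np.savez("t3.npz",**d);comps(cloud(d),.050,.065,(205,120,400,290))
E
```

```text
touch after 4 mm; TCP err mm -3.0 [np.float64(-1.0), np.float64(-0.4), np.float64(0.4), np.float64(5.6)]
F [np.float64(13.8), np.float64(15.2), np.float64(15.0), np.float64(15.4), np.float64(14.5), np.float64(15.4), np.float64(14.6), np.float64(15.4), np.float64(15.2)] last [-15.5  -2.5   8.8] t 11.6 17.5
corners L,R in batten mm [[-14.5, 156.7], [-26.9, -133.0]] c [ 0.6363 -0.0145] yaw -0.158
4395 px [309. 187.] z 58.0 rect mm [629.1 -28. ] [266.8 151. ] 80.75
    [[533.0999755859375, -147.5], [682.2000122070312, -171.8000030517578], [725.0999755859375, 91.5999984741211], [576.0, 115.80000305175781]]
touch after 1 mm; TCP err mm -6.0 [np.float64(4.6)]
F [np.float64(10.4), np.float64(11.3), np.float64(11.2), np.float64(11.8), np.float64(11.9), np.float64(11.1), np.float64(11.9)] last [-11.2   5.2   4.7] t 17.6 22.8
corners L,R in batten mm [[-16.5, 158.2], [-12.0, -131.8]] c [ 0.6423 -0.0182] yaw -0.0997
4200 px [289. 183.] z 58.0 rect mm [636.6  -2.1] [256.3 151.8] 84.51
    [[548.7999877929688, -122.4000015258789], [699.9000244140625, -136.89999389648438], [724.4000244140625, 118.19999694824219], [573.2999877929688, 132.6999969482422]]
```

The plate turns about a point nearer the middle than I modelled, and the far corner draws back by about a third. I'll correct the pivot and continue from the measured pose, left about -23.4 mm and right about -17.9 mm.

```bash
sed -i 's/\[.050,-side\*.110\]/[.020,-side*.085]/; s#dist/n/.240#dist/n/.215#; s/step=.002,v=.012/step=.003,v=.015/' h.py; cat >> h.py <<'E'
def look(name,side,yawhint=None):
    """plate pose from the top picture, using the visible front corner on 'side'"""
    from bench import get_image
    d=get_image("top");np.savez(name+".npz",**d);w=cloud(d)
    m=(w[...,2]>.05)&(w[...,2]<.065);mm=np.zeros(m.shape,np.uint8);mm[120:290,205:400]=m[120:290,205:400]
    n,l,s,_=cv2.connectedComponentsWithStats(mm);i=1+np.argmax(s[1:,4]);P=w[l==i][:,:2]*1000
    r=cv2.minAreaRect(P.astype(np.float32));b=cv2.boxPoints(r)/1000
    e=max(((b[(k+1)%4]-b[k]) for k in range(4)),key=lambda e:np.hypot(*e)*(1 if e[1]>0 else 0))
    yaw=np.arctan2(-e[0],e[1]); u=R2(yaw)
    f=max(b,key=lambda p:p@(u@[1,side*1.]))
    c=f-u@[.075,side*.145]; print("look",np.round(r[1],1));show(c,yaw);return c,yaw
E
python3 - <<'E'
from h import *
from bench import *
p=push([.6358,-.0189],-.096,1,.016)
if p: 
    p=look("t4",-1)
    p=push(*p,-1,.015)
    if p: look("t5",1)
E
```

```text
touch after 5 mm; TCP err mm -2.0 [np.float64(-1.0), np.float64(-1.6), np.float64(-0.7), np.float64(-0.5), np.float64(3.5)]
F [np.float64(13.3), np.float64(13.7), np.float64(13.8), np.float64(15.0), np.float64(14.4), np.float64(15.9)] last [-16.1  -0.5   8.7] t 22.8 28.7
corners L,R in batten mm [[-6.4, 152.6], [-22.4, -137.0]] c [ 0.6423 -0.0183] yaw -0.1704
look [262.9 151.7]
corners L,R in batten mm [[-8.6, 153.3], [-23.7, -136.4]] c [ 0.6406 -0.0177] yaw -0.1672
touch after 5 mm; TCP err mm -2.0 [np.float64(-0.5), np.float64(-1.2), np.float64(-0.3), np.float64(-0.8), np.float64(3.3)]
F [np.float64(15.3), np.float64(15.2), np.float64(15.3), np.float64(15.8), np.float64(15.7)] last [-15.4   3.2   9. ] t 28.7 34.4
corners L,R in batten mm [[-12.7, 157.2], [-7.6, -132.8]] c [ 0.6462 -0.0198] yaw -0.0975
look [252.8 151.5]
corners L,R in batten mm [[-14.4, 156.9], [-9.6, -133.1]] c [ 0.6444 -0.0198] yaw -0.0987
```

Now about L -14.4 mm and R -9.6 mm. To save time I'll cross behind the plate at low height, and use fine steps with a tighter force stop near the batten.

```bash
cat >> h.py <<'E'
def push2(c,yaw,side,dist,fine=.004,fmax=18,xoff=.006,loss=0):
    from bench import move_l,state,get_image
    c=np.array(c); fx=R2(yaw)@[1,0]; t0=state()["time"]
    a=c+R2(yaw)@[-.087,side*.130]-fx*xoff        # 2 mm calibration offset seen
    if np.hypot(*(state()["ee_pos"][:2]-a))>.05:
        mid=c+R2(yaw)@[-.105,side*.130]; move_l([*mid,ZP],.3,q(yaw))
    move_l([*a,ZP],.1,q(yaw))
    f0=np.mean([state()["ft_force"] for _ in range(3)],0)
    F=lambda: -(state()["ft_force"]-f0)[:2]@fx
    for k in range(8):
        a=a+fx*.002; move_l([*a,ZP],.02); f=F()
        if f>3: break
    else: print("no touch"); return None
    piv=c+R2(yaw)@[.020,-side*.085]; r=a-piv; s=0; log=[round(float(f),1)]
    while s<dist-1e-6:
        ds=min(.003 if dist-s>fine+.0015 else .001, dist-s); s+=ds; th=-side*s/.215
        a=piv+R2(th)@r; move_l([*a,ZP],.015,q(yaw+th)); f=F(); log.append(round(float(f),1))
        if f>fmax: print("FORCE STOP"); break
    b=a-R2(yaw+th)@[.014,0]; move_l([*b,ZP],.1)
    print("k",k,"s mm",round(s*1000,1),"F",log,"t",round(t0,1),round(state()["time"],1))
    return c,yaw
E
python3 - <<'E'
from h import *
from bench import *
s=state();print(s["ee_pos"],s["time"])
move_l([*s["ee_pos"][:2],ZP],.2)
p=push2([.6444,-.0198],-.0987,1,.0135)
if p:
    p=look("t6",-1)
    x=-corners(*p)[1,0]; print("R gap",x)
    p=push2(*p,-1,min(x,.014)*.935)
    if p: look("t7",1)
E
```

```text
[ 0.53445972 -0.13933666  0.12795033] 34.4583
k 3 s mm 13.5 F [8.4, 14.5, 15.9, 16.4, 16.7, 15.9, 16.1, 16.6, 16.1] t 35.1 40.0
look [290.1 151.9]
corners L,R in batten mm [[-1.2, 153.0], [-13.9, -136.7]] c [ 0.649  -0.0196] yaw -0.1589
R gap 0.013894261732970063
k 2 s mm 13.0 F [5.7, 14.1, 15.6, 15.2, 15.8, 16.1, 16.1, 16.7] t 40.1 44.5
look [289.4 152.4]
corners L,R in batten mm [[-4.2, 156.1], [-2.6, -133.9]] c [ 0.653  -0.0208] yaw -0.1096
```

L is about -4.2 mm and R about -2.6 mm. Finish each side by feel: 1 mm steps until the batten resists.

```bash
python3 - <<'E'
from h import *
from bench import *
p=push2([.653,-.0208],-.1096,1,.007,fine=.01,fmax=18.3)
if p:
    p=look("t8",-1)
    p=push2(*p,-1,.0065,fine=.01,fmax=18.3)
    if p: look("t9",1)
E
```

```text
k 2 s mm 7.0 F [8.2, 12.0, 14.6, 15.8, 15.8, 16.3, 16.4, 16.0] t 44.6 48.7
look [289.5 151.7]
corners L,R in batten mm [[0.7, 154.2], [-5.7, -135.7]] c [ 0.6539 -0.0207] yaw -0.1372
k 3 s mm 6.5 F [11.7, 15.7, 17.2, 17.6, 17.2, 17.9, 17.9, 18.1] t 48.7 53.0
look [289.3 151.9]
corners L,R in batten mm [[-2.3, 156.7], [0.3, -133.3]] c [ 0.6553 -0.0207] yaw -0.106
```

The left corner still lags by about 3 mm (fit widths suggest a 1 mm bias) and the right is about -0.7 mm. One short left push should put both within about 1.5 mm.

```bash
python3 - <<'E'
from h import *
from bench import *
p=push2([.6553,-.0207],-.106,1,.004,fine=.0015,fmax=18.3,xoff=.004)
look("t10",-1)
for n in("top0","t10"):
    w=cloud(dict(np.load(n+".npz")));comps(w,.038,.048,(205,130,400,170),300)
print(state()["ee_pos"],state()["time"])
E
```

```text
k 2 s mm 4.0 F [7.9, 14.8, 15.2] t 53.1 56.1
look [289.9 151.2]
corners L,R in batten mm [[0.3, 155.4], [-1.0, -134.6]] c [ 0.656  -0.0211] yaw -0.1193
1246 px [309. 150.] z 42.5 rect mm [742.8 -42.1] [418.6  28.1] 83.36
    [[704.5999755859375, -248.39999389648438], [732.5, -251.60000610351562], [780.9000244140625, 164.10000610351562], [753.0, 167.39999389648438]]
1128 px [310. 149.] z 42.7 rect mm [742.8 -42.1] [419.3  28.1] 83.46
    [[705.0, -248.8000030517578], [732.9000244140625, -252.0], [780.7000122070312, 164.5], [752.7999877929688, 167.6999969482422]]
[0.57528755 0.12085133 0.03620784] 56.1083
```

L is about 0.3 mm and R about -1.0 mm, before the roughly 1 mm bias. One last tiny right push for margin, then the buttons.

```bash
cat >> h.py <<'E'
ZB=.032
def bpt(s,phi,off,r=.060):
    P=np.array([-.162,s*.188]);d=np.array([-np.cos(phi),-s*np.sin(phi)]);n=np.array([-np.sin(phi),s*np.cos(phi)])
    return b2w(*(P+r*d+off*n))
def button(s,phi0,pre=None,end=1.53):
    from bench import move_l,state
    a=bpt(s,phi0,.034); t0=state()["time"]
    for p in (pre or []): move_l([*p,.062],.25,q(YB))
    move_l([*a,.062],.35,q(YB)); move_l([*a,ZB],.15)
    for phi in np.linspace(phi0,end,6): move_l([*bpt(s,phi,.024-.003*np.clip(phi/1.5,0,1)),ZB],.2)
    f=state()["ft_force"]; move_l([*bpt(s,end,.033),.062],.2)
    print("button",s,"F",np.round(f,1),"t",round(t0,1),round(state()["time"],1))
E
python3 - <<'E'
from h import *
from bench import *
print([np.round(bpt(s,f,.034),3) for s,f in((1,-.29),(-1,-.18))], inverse_kinematics([*bpt(-1,-.18,.034),ZB],q(YB)) is not None, inverse_kinematics([*bpt(1,-.29,.034),ZB],q(YB)) is not None)
p=push2([.656,-.0211],-.1193,-1,.003,fine=.01,fmax=18.7,xoff=.004)
look("t11",1); print(w2b(state()["ee_pos"]),state()["time"])
E
```

```text
[array([0.548, 0.22 ]), array([ 0.489, -0.246])] True True
k 1 s mm 3.0 F [3.1, 7.8, 13.0, 14.9] t 56.1 59.0
look [289.4 151.1]
corners L,R in batten mm [[-0.6, 156.3], [0.1, -133.7]] c [ 0.6561 -0.0207] yaw -0.1128
[-0.17325744 -0.12068599] 59.0167
```

The plate is square and home. Now both buttons.

```bash
python3 - <<'E'
from h import *
from bench import *
button(-1,-.18,pre=[b2w(-.212,-.14)])
button(1,-.29)
d=get_image("top"); np.savez("t12.npz",**d); cv2.imwrite("pics/t12.png",cv2.resize(d["frame"][120:290,195:410],None,fx=3,fy=3))
comps(cloud(d),.030,.039,(205,130,390,270),40)
print(state()["time"])
E
```

```text
button -1 F [-0.5  0.9 -1.2] t 59.0 62.0
button 1 F [ 0.6  0.2 -0.5] t 62.0 65.4
234 px [369. 231.] z 35.3 rect mm [ 511.2 -211. ] [93.7 22.1] 3.86
    [[463.70001220703125, -203.10000610351562], [465.20001220703125, -225.1999969482422], [558.7000122070312, -218.89999389648438], [557.2000122070312, -196.8000030517578]]
92 px [226. 223.] z 34.7 rect mm [530.7 189.5] [22.6 37.4] 70.93
    [[509.3999938964844, 184.89999389648438], [544.7000122070312, 172.6999969482422], [552.0999755859375, 194.0], [516.7999877929688, 206.3000030517578]]
65.4833
```

View pics/t12.png

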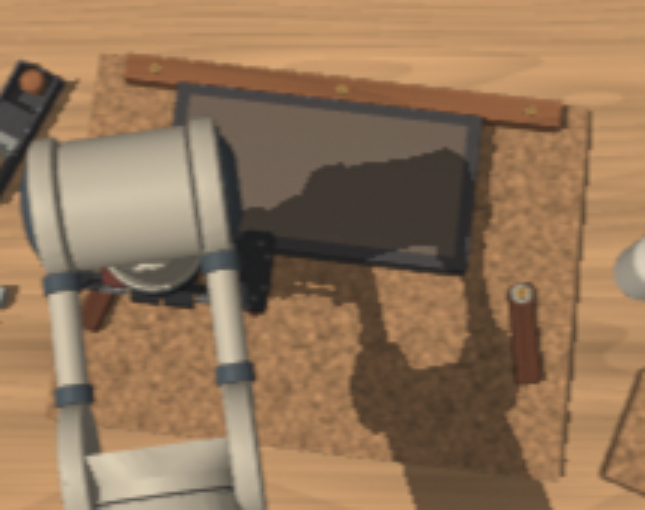

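Neither button moved, although the path crosses them. I'll find out why from the saved data, which costs no clock time.

```bash
python3 - <<'E'
from h import *
from bench import *
s=state();print(s["time"],s["ee_pos"],s["joint_pos"],s["ft_force"])
d=dict(np.load("w1.npz"));w=cloud(d)
for u,v in((268,244),(292,244),(268,250),(292,250),(268,260),(292,270),(280,300)): print(u,v,np.round(w[v,u],3))
print("proj tip",proj(d,[.5118,.1201,.192]),proj(d,[.5118,.1201,.2]))
print([np.round(bpt(-1,f,.0225),3) for f in np.linspace(-.18,1.53,6)])
d=dict(np.load("t12.npz"));w=cloud(d)
import cv2
for n in("t11","t12"):
    f=dict(np.load(n+".npz"))
    print(n,proj(f,[*b2w(-.162,-.188),.035]),proj(f,[*b2w(-.246,-.2),.035]))
E
```

```text
65.4833 [0.54838995 0.11141709 0.06203988] [1.39546951e-01 3.06614014e-03 1.58281701e+00 1.54537948e-04
 1.55449665e+00 1.82458297e+00] [ 0.68224455 -0.22378341 -0.47151695]
268 244 [0.523 0.124 0.216]
292 244 [0.522 0.113 0.216]
268 250 [0.523 0.124 0.224]
292 250 [0.522 0.113 0.223]
268 260 [0.523 0.123 0.235]
292 270 [0.522 0.114 0.245]
280 300 [0.374 0.135 0.   ]
proj tip (np.float64(279.0472453107663), np.float64(246.88819239338386)) (np.float64(279.03509141704166), np.float64(252.51668021234366))
[array([ 0.489, -0.235]), array([ 0.483, -0.214]), array([ 0.485, -0.192]), array([ 0.494, -0.172]), array([ 0.51 , -0.157]), array([ 0.529, -0.147])]
t11 (np.float64(367.82698968049976), np.float64(217.61481403752825)) (np.float64(369.52528006203386), np.float64(247.93639941940393))
t12 (np.float64(367.82698968049976), np.float64(217.61481403752825)) (np.float64(369.52528006203386), np.float64(247.93639941940393))
```

The wrist depth explains it: the closed fingers end well above where the nominal tip offset puts them, so they passed over the 17 mm bars. I'll measure the true tip height from the saved picture.

```bash
python3 - <<'E'
from h import *
d=dict(np.load("w1.npz"));w=cloud(d)
for u in (266,272,290,296): print(u,[(v,*np.round(w[v,u][[0,2]],3)) for v in range(228,262,3)])
print(proj(d,[.523,.118,.192]),proj(d,[.523,.118,.2]),proj(d,[.523,.118,.213]))
print("row 252",[(u,*np.round(w[252,u][1:],3)) for u in range(252,312,4)])
E
```

```text
266 [(228, np.float64(0.467), np.float64(0.017)), (231, np.float64(0.465), np.float64(0.019)), (234, np.float64(0.461), np.float64(0.019)), (237, np.float64(0.457), np.float64(0.017)), (240, np.float64(0.455), np.float64(0.018)), (243, np.float64(0.523), np.float64(0.216)), (246, np.float64(0.523), np.float64(0.219)), (249, np.float64(0.523), np.float64(0.223)), (252, np.float64(0.523), np.float64(0.226)), (255, np.float64(0.523), np.float64(0.23)), (258, np.float64(0.523), np.float64(0.232)), (261, np.float64(0.523), np.float64(0.235))]
272 [(228, np.float64(0.466), np.float64(0.016)), (231, np.float64(0.463), np.float64(0.016)), (234, np.float64(0.46), np.float64(0.016)), (237, np.float64(0.457), np.float64(0.017)), (240, np.float64(0.453), np.float64(0.016)), (243, np.float64(0.523), np.float64(0.215)), (246, np.float64(0.523), np.float64(0.22)), (249, np.float64(0.523), np.float64(0.222)), (252, np.float64(0.523), np.float64(0.227)), (255, np.float64(0.523), np.float64(0.229)), (258, np.float64(0.523), np.float64(0.233)), (261, np.float64(0.523), np.float64(0.236))]
290 [(228, np
[... 1246 characters left out ...]
40.31723391476265))
row 252 [(252, np.float64(0.157), np.float64(0.017)), (256, np.float64(0.153), np.float64(0.017)), (260, np.float64(0.127), np.float64(0.226)), (264, np.float64(0.125), np.float64(0.227)), (268, np.float64(0.124), np.float64(0.226)), (272, np.float64(0.122), np.float64(0.227)), (276, np.float64(0.12), np.float64(0.223)), (280, np.float64(0.119), np.float64(0.22)), (284, np.float64(0.117), np.float64(0.227)), (288, np.float64(0.115), np.float64(0.227)), (292, np.float64(0.113), np.float64(0.226)), (296, np.float64(0.111), np.float64(0.226)), (300, np.float64(0.11), np.float64(0.226)), (304, np.float64(0.103), np.float64(0.018)), (308, np.float64(0.098), np.float64(0.016))]
```

```bash
python3 - <<'E'
import cv2
f=cv2.imread("pics/w1.png")[200:330,200:360]; cv2.imwrite("pics/w1c.png",cv2.resize(f,None,fx=4,fy=4,interpolation=cv2.INTER_CUBIC))
E
```

```text
(no output)
```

View pics/w1c.png

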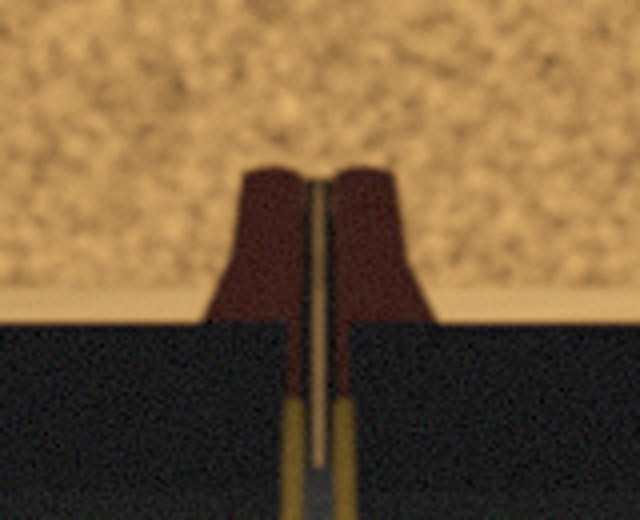

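The tip is really 3–14 mm above the TCP, so the sweep must run at TCP z of about 0.0145. With 6.5 s left I'll do the left button first, fast, and check it.

```bash
cat >> h.py <<'E'
def button2(s,phi0,vt,end=1.54,z=.0145):
    from bench import move_l,state
    t0=state()["time"]; f0=state()["ft_force"]; a=bpt(s,phi0,.031)
    move_l([*a,.045],vt); move_l([*a,z],.2); fd=state()["ft_force"]-f0
    if fd[2]>12: z+=.003
    fl=[]
    for phi in np.linspace(phi0,end,6)[1:]:
        move_l([*bpt(s,phi,.023-.002*np.clip(phi/1.5,0,1)),z],.25); fl.append(round(float(np.hypot(*(state()["ft_force"]-f0)[:2])),1))
    move_l([*bpt(s,end,.030),.045],.2)
    print("fd",np.round(fd,1),"F",fl,"t",round(t0,2),round(state()["time"],2))
E
python3 - <<'E'
from h import *
from bench import *
button2(1,-.29,.4)
d=get_image("wrist"); np.savez("w2.npz",**d); cv2.imwrite("pics/w2.png",d["frame"]); comps(cloud(d),.030,.039,(0,0,560,420),400)
E
```

```text
fd [-0.7  0.4  1. ] F [1.2, 1.7, 0.6, 0.6, 1.6] t 65.48 67.78
6381 px [233. 189.] z 33.8 rect mm [585.9 129.6] [95.1 22.4] 83.52
    [[569.4000244140625, 83.5999984741211], [591.7000122070312, 81.0999984741211], [602.4000244140625, 175.5], [580.2000122070312, 178.10000610351562]]
```

View pics/w2.png

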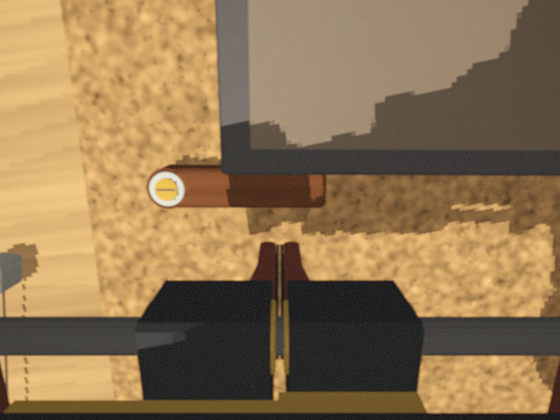

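The left button lies right across behind the plate (pivot at (166,189), end at (325,190), square to the board). Now the right one.

```bash
python3 - <<'E'
from h import *
from bench import *
button2(-1,-.18,.5)
d=get_image("wrist"); np.savez("w3.npz",**d); cv2.imwrite("pics/w3.png",d["frame"]); comps(cloud(d),.030,.039,(0,0,560,420),400)
print(state()["time"])
E
```

```text
fd [1.3 0.5 0.1] F [0.6, 1.5, 0.5, 0.9, 0.9] t 67.83 70.58
6671 px [321. 188.] z 33.8 rect mm [ 551.1 -171.4] [94.9 22.3] 83.26
    [[534.4000244140625, -217.1999969482422], [556.5999755859375, -219.8000030517578], [567.7000122070312, -125.5999984741211], [545.5999755859375, -122.9000015258789]]
1233 px [541. 388.] z 33.4 rect mm [ 412.5 -296.2] [16.1 44.8] 79.34
    [[389.0, -300.0], [433.0, -308.29998779296875], [436.0, -292.3999938964844], [391.8999938964844, -284.1000061035156]]
70.625
```

```bash
python3 -c "
from bench import *
print(job_done(), state()['time'])"
```

```text
the job is handed in; nothing more can be done
the job is handed in; nothing more can be done
```

I handed the job in at about 70.6 s of the 72 s. By my measurements both front corners of the plate sit within about 2 mm of the batten, and both turn buttons are square across behind it (about 1.57 rad). The highest push force I read was 18.1 N, but the result of the judging was not shown.

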